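# Back off the knurled locking collar of a ring-setting block by two turns

## Robot

A 6-joint arm with a two-finger parallel gripper is mounted at the origin on the work surface. World frame = base frame: x ahead of the robot, y to its left, z up, the work surface at z = 0. Lengths are in mm, angles in degrees, forces in N, time in s.
With the tool pointing down it reaches from about 325 to 925 mm from the base axis. Payload 3.1 kg.
Tool frame: the origin (TCP) lies at the very end of the fingers, on their centre line; the grasp point (between the pads) lies grasp_offset behind it (grasp_offset is the distance from the TCP to the grasp point, in mm); z points along the fingers, x is the direction in which the jaws open and shut, and the axes are right-handed (so a half turn about z gives the same grasp; the last joint's range is limited). The gripper opens to 85 mm and grips with 20 to 120 N. Pads are 22 mm wide; open, the fingers measure 114 mm over their backs; the gripper's body (76 mm by 85 mm) begins 54 mm behind the grasp point. The pads swing forward as they close: fully open they stand 13 mm farther back than shut.
Start: joints at [-83.32, 12.427, 92.441, -0, 75.132, -6.429], TCP at [141.776, -608.719, 231.3] pointing down, gripper open.
Joint ranges: [-157.48, 157.48], [-44.54, 120.13], [17.64, 146.25], [-64.5, 244.5], [7.68, 150.69], [-147.95, 147.95]. Speed limits (degrees/s): [159.86, 159.86, 180, 180, 180, 180].

## Interface

Orientations are given as [roll, pitch, yaw] about the fixed x, y, z axes, in that order (R = Rz(yaw) Ry(pitch) Rx(roll)).
In Python, from station import * gives the robot as it stands. Calls block until the motion is done:
- goto(position, orientation): joint-space move of the TCP to a pose.
- move_l(position, attitude=None, speed=150): straight line of the TCP; attitude=None keeps the orientation; speed is the mean speed in mm/s.
- move_j(angles): joint-space move.
- grip(opening, squeeze=None): finger opening in mm; squeeze is the grip in N (None keeps the last); returns when the fingers have stopped.
- wait(seconds).
- solve_ik(position, orientation): joint angles nearest the present ones, or None.
- get_obs(): the state.
- get_image(name): name is "scene" or "top"; returns the picture (400x640x3 uint8, red, green, blue); there is no depth.
- get_calibration(name): a dict with "fx", "fy", "cx", "cy" (pixels), "R" (3x3) and "t" (3): a world point X has camera coordinates R X + t. Camera axes: x right, y down, z forward; pixel columns grow to the right and rows downward; lengths in mm; the calibration is good to about 2 mm. A picture is of the moment at which its call begins. get_calibration takes no time and is no camera call.
A pose or a line that the arm cannot do raises Unreachable and nothing moves.
- sign_off(): hands the job in, once; it reports no verdict.
Trained networks look in the newest picture that a camera, given by its name, has taken for a name from the list of things; names that differ only in an ending like _2 or _b are one class to them, and where a whole thing is asked for, a point or a joint stands for the part that bears it (a point fixed in the world has none). Each returns a list of dicts, best first, with "score" (0 to 1); they miss things now and then, are a little off and sometimes report something else, mostly with a low value. They report only what shows in the picture. A call takes as long as a camera call.
- spot_in(name, camera): "extent" ([centre column, centre row, width, height] in pixels, round what is visible of it).
- regions_of(name, camera): "region" (400x640 bool, what is visible of it) and "extent" ([centre column, centre row, width, height] in pixels, round what is visible of it).
The state is a dict: "t": time; "joint_pos": joint angles; "qvel": joint speeds; "effort": joint torques, N m; "tcp_pos": TCP position; "ee_rot": TCP orientation; "wrist_force": force on the tool from outside, world axes, zero at the start; "moment": the same for the moment, N m; "grip_width": finger opening in mm.
Only numpy, scipy, OpenCV 4.12 (cv2) and the standard library are available. Lean on these libraries where they do the work, as an engineer would, in place of code of your own. Each camera call takes 0.05 s, during which the arm holds its last target. There are 200 camera calls.

## Task

Loosen the big knurled brass collar on the ring-setting block: with a fingertip against its rim, roll it gently anticlockwise (seen from above) until it stands two full turns from tight, with its red mark back in line with the white index line on the block's foot, and leave it there; do not go on to a third turn. It was tight when the red mark stood at the index line, and someone has already eased it off by less than a quarter turn, which counts towards the two turns. Do not pinch the collar, do not touch the gold ring held on top, and leave the jar, the wooden block and the burr stand where they are, picking nothing up.

Things in the scene. Friction and masses are not known exactly. Their poses are not given: they have to be found in the camera images.
- collar (a joint): Angle in rad of the brass collar about its upright axis. 0 = tight (red mark over the white index line), a stop; grows anticlockwise seen from above (loosening) and counts on past one turn (two turns = 12.57; it can go on to three). It stays where left and does not rise. Dry friction 0.12 N m resists it (2.5 N at the rim). Starts between 0 and 1.4.
- collar_top (a point): On the collar's axis, level with its flat top, 80 mm above the bench; does not turn; its x axis points to the white index line. The collar is a solid disc 92 mm in diameter (97 over its 36 upright half-round ribs, 2.5 mm proud, 8 mm pitch), 30 mm thick, its rim free all round. On top, within 23 mm of the axis, two jaws stand 15 mm proud and open slightly as it loosens.
- collar_mark (a point): Outer end of the red radial mark on the collar's top, 46 mm from the axis; turns with the collar.
- ring: Gold ring, 21 mm across, held upright between the jaws on the collar's axis; origin at its centre, 15 mm above the collar's top; its green stone reaches 29 mm above the collar's top. Not to be touched.
- jar: Bystander: white jar with a red lid, 48 mm diameter, 75 mm tall; origin at the centre of its underside. Loose.
- block: Bystander: pale wooden block 50 x 32 x 35 mm; origin at the centre of its underside. Loose.
- burrs: Bystander: dark wooden burr stand, 52 mm diameter, 30 mm tall, with six steel burrs that reach 61 mm; origin at the centre of its underside. Loose.
- holder: Ring-setting block (foot, body, collar, jaws), fixed to the bench; origin at the centre of its underside, 80 mm below the collar's top; x axis points to the white index line, which lies on the foot. Foot: 150 mm in diameter, 12 mm thick. Body under the collar: at most 112 mm in diameter up to 40 mm above the bench, then narrowing to 80 mm at the collar's underside (50 mm up).

How it is judged (in metres and radians):
On the way, in this order (a step that is already met when the one before it is completed fails the run):
1. the collar is one full turn from tight (value of joint collar above 6.283 rad).
2. the collar is two full turns from tight, to about 20 degrees (value of joint collar between 12.216 and 12.916 rad), for 0.2 s.
At the end, for the whole second after the job is handed in: The collar rests two full turns (12.57 rad, within 0.35 rad) from tight, and the jar, block and burr stand are within 15 mm of where they began (all of step 2 and velocity of joint collar between -0.05 and 0.05 rad/s and distance of each of jar, block, burrs from where it was at the start of the episode below 0.015 m); the robot touches nothing.
It fails at once if the jar, the wooden block or the burr stand is pushed, lifted or carried more than 15 mm (distance of any of jar, block, burrs from where it was at the start of the episode above 0.015 m).
It fails at once if the collar is turned more than 45 degrees past two turns (value of joint collar above 13.351 rad).
It fails at once if the held ring is touched (contact force between ring and anything else above 1 N).
It fails at once if the block is gripped or pressed with more than 50 N (contact force between anything else and holder above 50 N).
It also fails if it takes over 61 s, if anything falls off the work surface, if the arm or the gripper's body presses on something with over 40 N, if the wrist force passes 120 N, or if a joint passes its speed limit or range.

## Working session

There is one attempt and no reset: what is moved stays moved. The work goes in short steps, each a Python script; the robot and the scene stay as the last script left them, time stands still between calls to the robot, and variables do not carry over. Pictures are saved under pics/ and viewed, about 8 in all and at most 12, crops included, and the job is handed in when it is done.

```bash
mkdir -p pics; ls; cat > h.py <<'E'
from station import *
import numpy as np, cv2
def save(n,f):
    im=get_image(n); cv2.imwrite('pics/'+f,im[:,:,::-1]); return im
def ray(n,px,z):
    c=get_calibration(n); R=np.array(c['R']);t=np.array(c['t'])
    d=R.T@np.array([(px[0]-c['cx'])/c['fx'],(px[1]-c['cy'])/c['fy'],1]); o=-R.T@t
    return o+d*(z-o[2])/d[2]
def proj(n,X):
    c=get_calibration(n); p=np.array(c['R'])@np.array(X)+np.array(c['t'])
    return np.array([c['fx']*p[0]/p[2]+c['cx'],c['fy']*p[1]/p[2]+c['cy']])
E
python3 - <<'E'
from h import *
a=save('top','top0.png');b=save('scene','scene0.png')
for cam in('top','scene'):
    c=get_calibration(cam);print(cam,-np.array(c['R']).T@np.array(c['t']),c['fx'])
    for n in('collar','collar_mark','holder','jar','block','burrs'):
        for r in spot_in(n,cam)[:2]: print(n,round(r['score'],2),np.round(r['extent'],1))
o=get_obs();print(o)
E
```

```text
pics
top [ 478.30202281   76.22478334 1130.25996667] 437.13223663363107
collar 0.65 [394.  226.   42.2  38.6]
collar_mark 0.71 [395.4 224.1  40.6  36.4]
holder 0.95 [391.1 225.8  60.5  56. ]
jar 0.96 [465.1 244.5  22.1  22.6]
block 0.79 [341.  178.9  17.4  26.1]
burrs 0.66 [435.4 174.3  19.1  23.3]
scene [1114.52968025 -434.00531934 1020.7818324 ] 465.1301636887935
collar 0.66 [241.9 232.4  42.9  35.9]
collar_mark 0.75 [237.9 231.2  41.7  37.3]
holder 0.73 [241.4 241.8  60.4  58.8]
jar 0.67 [166.8 272.2  24.4  31.9]
block 0.66 [309.9 242.2  15.9  26.5]
burrs 0.87 [238.1 303.1  22.5  27.2]
{'t': 0.7, 'joint_pos': array([-8.33197697e+01,  1.24226584e+01,  9.24402565e+01, -5.98064738e-05,
        7.51313970e+01, -6.42986051e+00]), 'qvel': array([-0.02901819,  0.02490213,  0.06615028, -0.00027572, -0.05502845,
        0.01173718]), 'effort': array([ 1.34853755e-03, -3.96729183e+01, -3.04164469e+01,  3.01011312e-05,
        6.56610246e-04, -1.90106725e-06]), 'tcp_pos': array([ 141.77511066, -608.73444458,  231.35913336]), 'ee_rot': array([ 1.79999306e+02, -5.64592875e-03, -7.68898938e+01]), 'wrist_force': array([-0.19876381, -0.03403421,  0.3319706 ]), 'moment': array([0.00092147, 0.06519463, 0.0080999 ]), 'grip_width': 85.4959096773273}
```

```bash
python3 - <<'E'
from h import *
a=cv2.imread('pics/top0.png')[165:285,310:510];b=cv2.imread('pics/scene0.png')[180:340,140:340]
A=cv2.resize(a,None,fx=4,fy=4,interpolation=2);B=cv2.resize(b,None,fx=3,fy=3,interpolation=2)
cv2.imwrite('pics/tc.png',A)
cv2.imwrite('pics/sc.png',B)
c=get_calibration('top');print(np.round(c['R'],3))
for n,p,z in(('collar',(394,226),75),('holder foot',(391.1,225.8),12),('jar',(465.1,244.5),50),('block',(341,178.9),30),('burrs',(435.4,174.3),30)):print(n,ray('top',p,z))
for n,p,z in(('collar',(241.9,232.4),70),('jar',(166.8,272.2),37),('block',(309.9,242.2),17),('burrs',(238.1,303.1),25)):print(n,ray('scene',p,z))
E
```

```text
[[ 0.008 -1.     0.016]
 [-0.995 -0.01  -0.102]
 [ 0.102 -0.015 -0.995]]
collar [ 535.3120588  -123.09782977   75.        ]
holder foot [ 539.16007591 -127.53941261   12.        ]
jar [ 492.49633623 -303.86616812   50.        ]
block [656.52365754   2.71633329  30.        ]
burrs [ 671.09479283 -239.11153958   30.        ]
collar [ 550.07243696 -124.08611921   70.        ]
jar [ 497.69849731 -312.29783462   37.        ]
block [6.59679904e+02 2.40299423e-01 1.70000000e+01]
burrs [ 669.96823946 -235.80020825   25.        ]
```

View pics/tc.png

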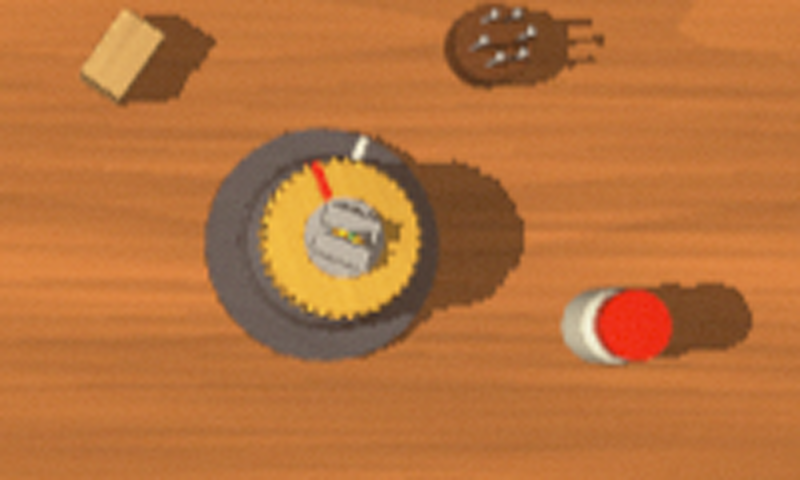

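View pics/sc.png

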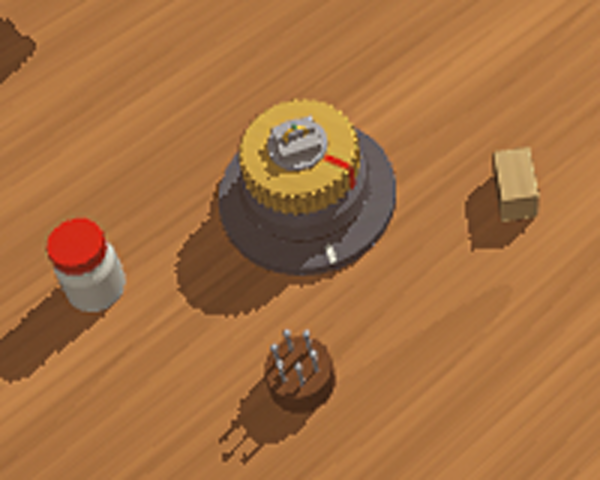

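The mark is about 41° off the index line. The collar axis is near (540, -125). I'll refine the axis and touch the rim with one finger corner, using the closed fingers.

```bash
cat >> h.py <<'E'
def pose(C,th,r,z,off=40):
    u=np.array([np.cos(np.radians(th)),np.sin(np.radians(th))])
    return [C[0]+r*u[0],C[1]+r*u[1],z],[180,0,(th+off+180)%360-180],u
def force(u):
    f=get_obs()['wrist_force']; return f[:2]@u, f[:2]@np.array([-u[1],u[0]]), f[2]
E
python3 - <<'E'
from h import *
C1=ray('top',(395.5,224.5),80);C2=ray('top',(390.4,226),12);C3=ray('scene',(239.8,229.5),80)
print(C1,C2,C3)
ix=ray('top',(400,202),12);mk=ray('top',(389,205.7),80)
C=(C1+C2)[:2]/2
a=lambda p:np.degrees(np.arctan2(*(p[:2]-C)[::-1]))
print('C',C,'index',a(ix),np.hypot(*(ix[:2]-C)),'mark',a(mk),np.hypot(*(mk[:2]-C)))
for th in(-185,-90,0,80):
    p,o,u=pose(C,th,66,58); print(th,np.round(solve_ik(p,o),0))
E
```

```text
[ 538.69277134 -125.81411044   80.        ] [ 538.6301622  -125.73392733   12.        ] [ 545.94406784 -125.85185404   80.        ]
C [ 538.66146677 -125.77401889] index -22.1717522397177 67.12347513378741 mark 18.618896018420347 47.93715069997783
-185 [-22.   9. 117.   0.  54. 123.]
-90 [-27.  18. 106.  -0.  56.  23.]
0 [-18.  23. 100.  -0.  58. -58.]
80 [ -14.   16.  109.    0.   55. -134.]
```

```bash
python3 - <<'E'
from h import *
C=np.array([539.5,-125.8]); th=-180
grip(0)
p,o,u=pose(C,th,90,150); goto(p,o)
p[2]=58; move_l(p,speed=150); wait(.2)
print(get_obs()['grip_width'],get_obs()['t'],force(u))
f0=get_obs()['wrist_force']
r=80
while r>50:
    p,o,u=pose(C,th,r,58); move_l(p,speed=60); f=force(u)
    if f[0]-f0[:2]@u>3: break
    r-=1.0
print(r,f,get_obs()['t'],get_obs()['tcp_pos'])
save('scene','s1.png')
cv2.imwrite('pics/s1c.png',cv2.resize(cv2.imread('pics/s1.png')[120:320,140:360],None,fx=3,fy=3))
E
```

```text
-0.14055663158765128 4.5083 (np.float64(0.24320726075407703), np.float64(0.632959144069969), np.float64(-1.154959199099992))
60.0 (np.float64(5.64265352291253), np.float64(0.40298346046286165), np.float64(3.6633376932774175)) 9.825 [ 477.99983731 -125.60073695   57.68905985]
```

View pics/s1c.png

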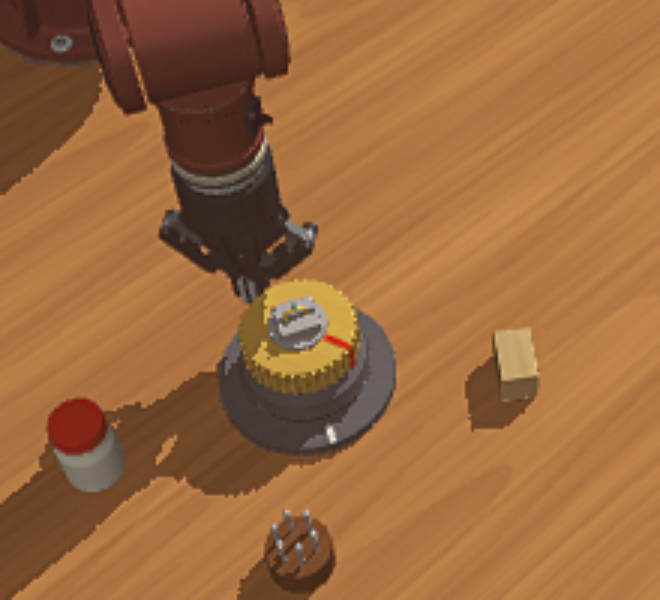

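```bash
cat >> h.py <<'E'
C=np.array([539.5,-125.8])
def sweep(th,th1,r,target=8,step=10,fmax=25):
    log=[]
    while th<th1-.01:
        th=min(th+step,th1)
        p,o,u=pose(C,th,r,58); move_l(p,o,speed=70)
        f=force(u); log.append((th,round(r,1),*[round(float(x),1) for x in f]))
        if abs(f[0])>fmax or abs(f[1])>fmax: print('STOP'); break
        r+=np.clip(.12*(f[0]-target),-.8,.8)
    return th,r,log
def crop(cam,f,s):
    im=save(cam,f); y,x,h,w=s
    cv2.imwrite('pics/c_'+f,cv2.resize(im[y:y+h,x:x+w,::-1],None,fx=4,fy=4,interpolation=cv2.INTER_CUBIC))
E
python3 - <<'E'
from h import *
th,r,l=sweep(-180,-60,59.5)
print(th,r,get_obs()['t']);[print(x) for x in l]
crop('top','t2.png',(175,340,110,110))
E
```

```text
-60 55.82628188752183 13.775
(-170, 59.5, 2.2, -0.8, -0.3)
(-160, np.float64(58.8), 4.2, -1.5, 0.5)
(-150, np.float64(58.3), 5.8, -0.9, -0.3)
(-140, np.float64(58.1), 6.1, -0.9, -0.8)
(-130, np.float64(57.9), 5.7, -1.6, -1.6)
(-120, np.float64(57.6), 7.0, -1.2, -1.8)
(-110, np.float64(57.5), 5.8, -0.6, -2.0)
(-100, np.float64(57.2), 5.2, -2.2, -2.2)
(-90, np.float64(56.9), 6.1, -1.4, -2.4)
(-80, np.float64(56.6), 5.6, -0.9, -2.5)
(-70, np.float64(56.3), 6.0, -2.0, -2.4)
(-60, np.float64(56.1), 5.7, -1.5, -1.1)
```

View pics/c_t2.png

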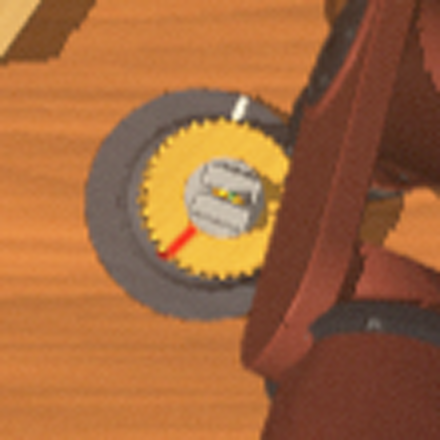

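It's working: in the crop the mark is at (168,255) about the centre (227,195), which is +135.5°. The 120° sweep turned the collar about 117°. I'll carry on, with an automatic mark reading.

```bash
cat >> h.py <<'E'
def mark(f):
    for cam in('top','scene'):
        im=save(cam,cam+f).astype(int); m=(im[...,0]>170)&(im[...,1]<75)&(im[...,2]<75)
        P=np.array([ray(cam,(c,r),80)[:2] for r,c in np.argwhere(m)]).reshape(-1,2)-C
        d=np.hypot(*P.T); P=P[(d<52)&(d>20)]
        if len(P): v=P.mean(0); print(cam,len(P),'mark from index',round((np.degrees(np.arctan2(v[1],v[0]))+22.2)%360,1),'rad',round(float(np.hypot(*v)),1))
        else: print(cam,'no mark')
def reset(th,th0,r0):
    p,o,u=pose(C,th,85,58); move_l(p,speed=120)
    p[2]=160; move_l(p,speed=200)
    p,o,u=pose(C,th0,85,160); goto(p,o)
    p[2]=58; move_l(p,speed=200)
    p,o,u=pose(C,th0,r0+4,58); move_l(p,speed=120)
    while r0>50:
        p,o,u=pose(C,th0,r0,58); move_l(p,speed=60); f=force(u)
        if f[0]>5: break
        r0-=1
    return r0
E
python3 - <<'E'
from h import *
th,r,l=sweep(-60,80,55.8,target=9,step=11)
print(th,r,get_obs()['t']);print(*[tuple(float(a) for a in x) for x in l],sep='\n')
mark('3.png')
r=reset(th,-180,59.5); print('reset',r,get_obs()['t'])
mark('4.png')
E
```

```text
80 56.47201154142446 18.2167
(-49.0, 55.8, 5.4, -0.6, -2.3)
(-38.0, 55.4, 6.3, -2.2, -3.2)
(-27.0, 55.0, 7.2, -1.2, -4.8)
(-16.0, 54.8, 8.0, -0.9, -4.7)
(-5.0, 54.7, 8.1, -1.4, -5.4)
(6.0, 54.6, 9.2, -1.6, -5.7)
(17.0, 54.6, 9.3, -2.3, -5.6)
(28.0, 54.7, 9.6, -3.1, -5.7)
(39.0, 54.7, 11.3, -2.2, -3.7)
(50.0, 55.0, 11.9, -2.2, -3.5)
(61.0, 55.4, 12.2, -1.6, -2.8)
(72.0, 55.7, 12.2, -1.9, 0.2)
(80.0, 56.1, 11.9, -2.6, 0.6)
top no mark
scene no mark
reset 59.5 24.2
top no mark
scene 10 mark from index 296.7 rad 38.5
```

```bash
python3 - <<'E'
from h import *
th,r,l=sweep(-180,80,59,target=9,step=11)
print(th,r,get_obs()['t']);print(*[tuple(float(a) for a in x) for x in l[::3]],sep='\n')
mark('5.png')
r=reset(th,-180,59.5); print('reset',r,get_obs()['t'])
mark('6.png')
crop('scene','s6.png',(170,180,110,130))
E
```

```text
80 56.70290377611746 32.4333
(-169.0, 59.0, 3.0, -0.4, -0.9)
(-136.0, 57.4, 5.8, -1.3, -0.1)
(-103.0, 56.6, 7.8, -0.3, -2.2)
(-70.0, 56.0, 7.1, -2.2, -2.9)
(-37.0, 55.2, 7.3, -1.8, -4.3)
(-4.0, 54.8, 8.8, -1.8, -5.9)
(29.0, 54.8, 10.3, -2.4, -5.1)
(62.0, 55.6, 11.6, -2.5, -1.8)
top 15 mark from index 184.6 rad 37.5
scene 14 mark from index 183.1 rad 36.7
reset 59.5 38.4167
top no mark
scene 13 mark from index 182.8 rad 36.4
```

View pics/c_s6.png

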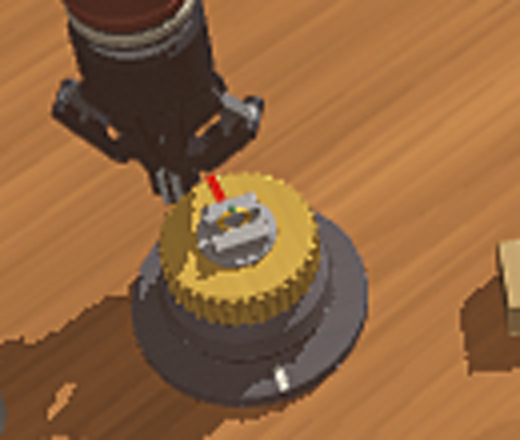

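The crop shows the mark at (214,187), on the far side of the axis from the index line at (281,379). That makes the total about 543.5°, so about 176.5° remains. Next is a 178° sweep, then a check with the finger still in contact.

```bash
python3 - <<'E'
from h import *
th,r,l=sweep(-180,-2,59,target=9,step=11)
print(th,r,get_obs()['t'],l[-1]);mark('7.png')
crop('scene','s7.png',(170,180,110,130))
E
```

```text
-2 54.6915721871528 44.2833 (-2, np.float64(54.6), 9.6, -2.4, -6.1)
top no mark
scene 6 mark from index 354.7 rad 43.2
```

View pics/c_s7.png

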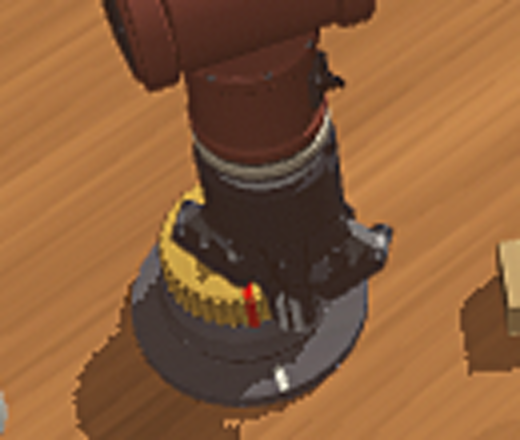

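Mark (251,300) shows about 5° short, well inside tolerance. I'll add 4°, back off, lift clear and check.

```bash
python3 - <<'E'
from h import *
th,r,l=sweep(-2,2,54.7,target=9,step=4)
p,o,u=pose(C,th,85,58); move_l(p,speed=120)
p[2]=190; move_l(p,speed=250)
print(get_obs()['t'],get_obs()['wrist_force']);
p,o,u=pose([380,-330],0,0,230);o=[180,0,-40]; goto(p,o)
mark('8.png'); print(get_obs()['t'])
for n in('jar','block','burrs'):
    for r in spot_in(n,'top')[:1]: print(n,np.round(r['extent'],1))
crop('top','t8.png',(160,320,130,170))
E
```

```text
45.7583 [-0.97362244 -0.64231529  0.58620265]
top 15 mark from index 356.9 rad 37.0
scene 15 mark from index 358.6 rad 37.8
47.0833
jar [465.2 246.   26.4  21.8]
block [340.1 178.5  17.8  27.4]
burrs [434.2 176.5  14.5  21. ]
```

View pics/c_t8.png

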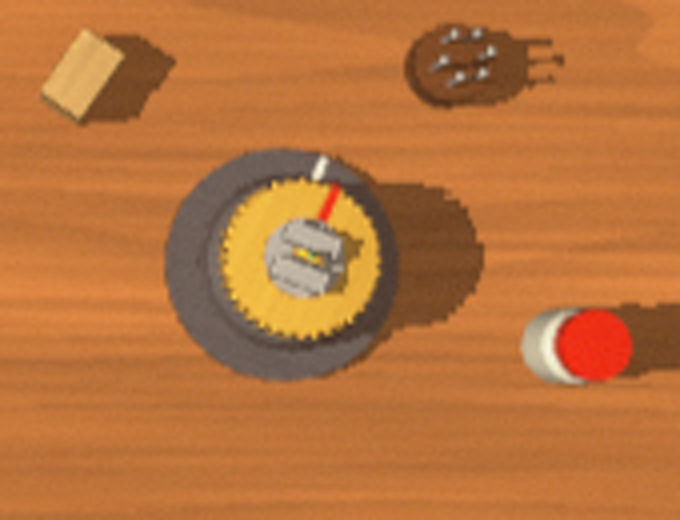

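The mark's outer end is at (335,188) and the index line at (320,168). The sideways gap is parallax from the height difference, and corrected the mark is within about 3° of the index. The bystanders haven't moved and the arm is clear, so I'm handing in.

```bash
python3 -c "
from h import *
sign_off(); print(get_obs()['t'])"
```

```text
the job is handed in; nothing more can be done
the job is handed in; nothing more can be done
```

The collar now stands about two full turns from tight, and I've handed the job in. I rolled it anticlockwise with one corner of the closed fingertips against the rim. It took three sweeps round the collar, pressing with about 3–12 N, and I lifted clear between sweeps.

- **Collar angle:** It started about 41° from tight. I followed it with the cameras at about 158°, 297°, 544° and 715°. The last check, with the arm clear, put the mark at 356.9° (top camera) and 358.6° (scene camera) from the index line. That makes about 717–719° in total, well inside the 20° tolerance. The cameras don't count turns, so the two-turn count comes from following the mark through each sweep.
- **Other objects:** The jar, block and burr stand look unmoved. The detector's positions for them changed by at most about 2 pixels (roughly 5 mm), which is within its noise. I saw no sign of contact with the ring, and no tool part was planned near it, but I had no direct reading of force on it.
- **Missed readings:** Several automatic mark readings failed because the arm hid the mark from one camera, and once from both. The other camera or a later picture filled each gap. My first estimate of the collar's axis differed by about 7 mm in x between the two cameras, and the force feedback on the radius absorbed that.
- **Time:** The clock read about 47 s of the 61 s at the last check before hand-in.

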